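Make up the weight of gingerbread on the shop scale

ROBOT

A 7-joint arm with a two-finger parallel gripper is mounted at the origin on the work surface. World frame = base frame: x ahead of the robot, y to its left, z up, the work surface at z = 0. Lengths are in m, angles in rad, forces in N, time in s.
With the tool pointing down it reaches from about 0.4 to 0.75 m from the base axis. Payload 19.5 kg.
Tool frame: the origin (TCP) lies on the centre line of the jaws, within the pads' length; the fingertips stand manip.tip_reach ahead of it and the grasp point (between the pads) lies 2 mm behind it (manip.tip_reach is the distance from the TCP to the fingertips, in m); z points along the fingers, y is the line along which they close (so a half turn about z gives the same grasp; the last joint's range is limited). The gripper opens to 85 mm and grips with 20 to 120 N. Pads are 22 mm wide; open, the fingers measure 114 mm over their backs; the gripper's body (76 mm by 85 mm) begins 54 mm behind the grasp point. The pads swing forward as they close: fully open they stand 13 mm farther back than shut.
Start: joints at [-1.34, 0.707, -0.028, 1.485, 0.022, 0.951, -0.075], TCP at [0.155, 0.554, 0.248] pointing down, gripper open.
Joint ranges: [-2.71, 2.71], [-0.32, 2.16], [-1.57, 1.52], [0, 2.45], [-1.46, 4.6], [0, 2.02], [-2.83, 2.83]. Speed limits (rad/s): [1.89, 1.89, 2.57, 2.57, 3.01, 3.01, 3.01].

INTERFACE

Orientations are given as a unit quaternion [x, y, z, w].
In Python, from plant import manip gives the robot as it stands. The module is installed in compiled form; this text tells all that it offers.
- The arm moves only by the tool play_rows, never from a script. Its argument "deltas" is text: rows parted by semicolons, each of 4 numbers parted by spaces: the shift along the world's x, y, z in mm, then the turn about the world's z in degrees. In form: x y z yaw; .... A call has 1 to 8 rows; each row is the pose to reach, as a shift and turn from the pose commanded when the call began; what a row does not reach only later rows make up. A row lasts 1/10 s, in which the tool goes at most 50 mm and 8.59 degrees, less where a joint would pass 70% of its speed; a pose out of reach is approached as far as the arm can. A call with a gripper value outside its range is refused whole. "hand" is the gripper command: -1 is fully open, 1 is shut, values between are in proportion, set as the call begins (left out, the last holds). The fingers move at their own pace and stop on an object; the grip force is fixed at half the most. Time passes only in rows, so rows that repeat a pose let the fingers close. It gives the time, the measured TCP pose, the force, the opening and the grip force at its end, in the units of the state.
- manip.observe(): the state, without advancing time (a new reading comes with each control period).
- manip.camera(name): name is "scene" or "top"; returns a dict with "img" (480x640x3 uint8, blue, green, red), "z_map" (480x640 float32, m along the optical axis (not along the pixel's ray), 0 where there is no reading), "fx", "fy", "cx", "cy" (pixels), "view" (4x4, takes a point from world to camera coordinates). Camera axes: x right, y down, z forward; pixel columns grow to the right and rows downward; lengths in m; the calibration is good to about 2 mm. A picture is of the moment at which its call begins.
- manip.finish_job(): hands the job in; it is judged then, once.
The state is a dict: "clock": time; "joint_pos": joint angles; "qd": joint speeds; "joint_torque": joint torques, N m; "ee_pos": TCP position; "ee_rot": TCP orientation; "ft_force": force on the tool from outside, world axes, zero at the start; "wrist_torque": the same for the moment, N m; "width": finger opening in m; "finger_force": force on a finger pad.
Only numpy, scipy, OpenCV 4.12 (cv2) and the standard library are available. Lean on these libraries where they do the work, as an engineer would, in place of code of your own. Each camera call takes 0.05 s, during which the arm holds its last target. There are 200 camera calls.

TASK

Make up the order on the shop scale: leave the long gingerbread lying on the pan and add round gingerbreads from the cardboard box, laying them down gently, never dropping them or forcing the pan to the bottom, until the pointer comes to rest between the two thick long marks on the dial. Only when the weight is right, press the ticket button beside the pan fully in and let it go. Leave the gingerbreads you do not need in the box and do not disturb the other things on the counter.

Things in the scene. Friction and masses are not known exactly. Their poses are not given: they have to be found in the camera images.
- pan_top (a point): Centre of the upper face of the scale's steel pan, 220 (x) by 260 mm (y), lip 8 mm high, 4 mm thick all round. Axes: z up, +x to the dial, +y to the ticket button. 100 mm above the counter when empty; it sinks level on a spring, 20 mm per 1000 g (4.9 N per 10 mm), end stop 20 mm, and settles in about 1 s. A long gingerbread lies on its +x half; its -x half is free.
- dial_mid (a point): Middle of the scale's white dial face, 285 x 155 mm, in a blue housing up to 245 mm above the counter, beyond the pan (from 110 mm in +x of the pan's centre). Its z axis is the face's normal, away from the robot and up at about 40 degrees; -x is up the face. Thin short ticks every 100 g from 0 to 1000 g; the inner edges of the two thick long marks are at 600 and 700 g.
- pointer (a joint): Angle of the scale's pointer in rad: 0 = empty pan, 0.0024 rad per gram, 2.4 = 1000 g (pan's end stop). A 110 mm black needle pivoted low on the dial; facing the dial, it points up-left at 0, straight up at 1.2 and turns clockwise with weight. The inner edges of the two thick long marks are at 1.44 rad (600 g) and 1.68 rad (700 g): the weight is right between them.
- loaf_mid (a point): Centre (half-way up, 20 mm above the pan) of the long gingerbread, a brown block with pale bars of icing, 65 x 150 x 40 mm (its x, y, z), weight unknown, about 390 to 490 g, which already lies on the pan.
- carton_in (a point): Centre of the inner floor (5 mm above the counter) of the open cardboard box, 270 (x) by 220 (y) by 45 mm high, walls 5 mm; z up; it is fixed. Four round gingerbreads lie flat in it in two rows of two, 110 mm apart along its x, 94 mm along its y, each up to 6 mm off; fingers fit best closing along the box's x.
- ticket_button_top (a point): Centre of the top of the grey round ticket push button, 28 mm across, on the console beside the pan at its +y side; it is pressed straight down.
- ticket_button (a joint): Travel of the ticket button in m: 0 = out, 0.006 = fully in (about 5 N); it springs back by itself.
- jar: Amber glass jar with white lid, 76 mm across, 120 mm high, origin under its centre; a bystander.
- tin: Steel food tin, 74 mm across, 100 mm high, origin under its centre; a bystander.
- calculator: Black desk calculator lying flat, 150 x 110 x 20 mm, origin under its centre; a bystander.
- ginger0_mid (a point): Centre (half-way up) of a round brown gingerbread, 56 mm across and 32 mm high with straight sides up to 22 mm and a domed top, z up; about 70 to 86 g, each differs.
- ginger1_mid (a point): Centre (half-way up) of a round brown gingerbread, 56 mm across and 32 mm high with straight sides up to 22 mm and a domed top, z up; about 70 to 86 g, each differs.
- ginger2_mid (a point): Centre (half-way up) of a round brown gingerbread, 56 mm across and 32 mm high with straight sides up to 22 mm and a domed top, z up; about 70 to 86 g, each differs.
- ginger3_mid (a point): Centre (half-way up) of a round brown gingerbread, 56 mm across and 32 mm high with straight sides up to 22 mm and a domed top, z up; about 70 to 86 g, each differs.
Mind the look-alikes: they are no part of the job. What is shaped like the part that bears ginger1_mid but yellow is not meant. Leave any green or yellow look-alike of the part that bears ginger2_mid alone.

How it is judged:
On the way, in this order (a step that is already met when the one before it is completed fails the run):
1. the pointer stands between the thick marks while the fingers touch nothing on the pan (value of joint pointer between 1.42 and 1.7 rad and contact force between the fingers and pan below 0.05 N and contact force between the fingers and loaf below 0.05 N and contact force between the fingers and ginger0 below 0.05 N and contact force between the fingers and ginger1 below 0.05 N and contact force between the fingers and ginger2 below 0.05 N and contact force between the fingers and ginger3 below 0.05 N), for 0.5 s.
2. the ticket button is pressed in while the weight is right (value of joint ticket_button above 0.0042 m and value of joint pointer between 1.42 and 1.7 rad), for 0.03 s.
At the end, for the whole second after the job is handed in: The pointer rests between the two thick marks (1.42 to 1.70 rad), the long gingerbread lies on the pan, every round gingerbread lies at rest either on the pan (centre within its lips) or in the box, and the ticket button is out again (under 1.5 mm) (value of joint pointer between 1.42 and 1.7 rad and value of joint ticket_button below 0.0015 m and x of loaf_mid in the frame of pan_top between -0.105 and 0.105 m and y of loaf_mid in the frame of pan_top between -0.125 and 0.125 m and z of loaf_mid in the frame of pan_top between 0.005 and 0.08 m and linear speed of each of loaf, ginger0, ginger1, ginger2, ginger3 below 0.03 m/s and ((x of ginger0_mid in the frame of pan_top between -0.105 and 0.105 m and y of ginger0_mid in the frame of pan_top between -0.125 and 0.125 m and z of ginger0_mid in the frame of pan_top between 0.005 and 0.08 m) or (x of ginger0_mid in the frame of carton_in between -0.13 and 0.13 m and y of ginger0_mid in the frame of carton_in between -0.105 and 0.105 m and z of ginger0_mid in the frame of carton_in between 0.005 and 0.06 m)) and ((x of ginger1_mid in the frame of pan_top between -0.105 and 0.105 m and y of ginger1_mid in the frame of pan_top between -0.125 and 0.125 m and z of ginger1_mid in the frame of pan_top between 0.005 and 0.08 m) or (x of ginger1_mid in the frame of carton_in between -0.13 and 0.13 m and y of ginger1_mid in the frame of carton_in between -0.105 and 0.105 m and z of ginger1_mid in the frame of carton_in between 0.005 and 0.06 m)) and ((x of ginger2_mid in the frame of pan_top between -0.105 and 0.105 m and y of ginger2_mid in the frame of pan_top between -0.125 and 0.125 m and z of ginger2_mid in the frame of pan_top between 0.005 and 0.08 m) or (x of ginger2_mid in the frame of carton_in between -0.13 and 0.13 m and y of ginger2_mid in the frame of carton_in between -0.105 and 0.105 m and z of ginger2_mid in the frame of carton_in between 0.005 and 0.06 m)) and ((x of ginger3_mid in the frame of pan_top between -0.105 and 0.105 m and y of ginger3_mid in the frame of pan_top between -0.125 and 0.125 m and z of ginger3_mid in the frame of pan_top between 0.005 and 0.08 m) or (x of ginger3_mid in the frame of carton_in between -0.13 and 0.13 m and y of ginger3_mid in the frame of carton_in between -0.105 and 0.105 m and z of ginger3_mid in the frame of carton_in between 0.005 and 0.06 m))); the robot touches nothing.
It fails at once if the ticket button is pressed (over 3 mm) while the pointer is outside the marks (value of joint ticket_button above 0.003 m and not (value of joint pointer between 1.42 and 1.7 rad)).
It fails at once if the pan is forced down to its end stop (pointer beyond 2.34 rad) (value of joint pointer above 2.34 rad).
It fails at once if a round gingerbread is dropped or thrown (faster than 0.9 m/s and out of the fingers: a fall of more than about 40 mm) ((linear speed of ginger0 above 0.9 m/s and contact force between the fingers and ginger0 below 0.01 N) or (linear speed of ginger1 above 0.9 m/s and contact force between the fingers and ginger1 below 0.01 N) or (linear speed of ginger2 above 0.9 m/s and contact force between the fingers and ginger2 below 0.01 N) or (linear speed of ginger3 above 0.9 m/s and contact force between the fingers and ginger3 below 0.01 N)).
It fails at once if the jar, tin or calculator is moved by more than 20 mm (distance of any of jar, tin, calculator from where it was at the start of the episode above 0.02 m).
It also fails if it takes over 72 s, if anything falls off the work surface, if the arm or the gripper's body presses on something with over 40 N, if the wrist force passes 120 N, or if a joint passes its speed limit or range.

## Working session

There is one attempt and no reset: what is moved stays moved. The work goes in short steps, Python scripts to look and compute and a tool call to move; the robot and the scene stay as the last step left them, time stands still between calls to the robot, and variables do not carry over. Pictures are saved under pics/ and viewed, at most 10 in all, crops included, and the job is handed in when it is done.

Besides the shell and the picture viewer there is one more tool, called after "Request:" by a JSON object that holds its "op" and its "data", one argument or row to a line. play_rows: Moves the arm, as the interface text tells. Its arguments: {"type":"object","properties":{"deltas":{"type":"string"},"hand":{"type":"number"}},"required":["deltas"]}

```bash
mkdir -p pics
cat > h.py <<'E'
import numpy as np, cv2
from plant import manip
def look(n,f=None):
    c=manip.camera(n)
    if f: cv2.imwrite('pics/'+f,c['img'])
    return c
def pt(c,u,v,z=None):
    T=np.linalg.inv(c['view']); r=np.array([(u-c['cx'])/c['fx'],(v-c['cy'])/c['fy'],1.])
    if z is None: return T[:3,:3]@(r*c['z_map'][int(v),int(u)])+T[:3,3]
    d=T[:3,:3]@r; return T[:3,3]+d*(z-T[2,3])/d[2]
E
python3 - <<'E'
from h import *
import pickle
for n in('top','scene'):
    c=look(n,n+'0.png'); pickle.dump(c,open(n+'0.pkl','wb')); print(n,np.linalg.inv(c['view']).round(3).tolist(),c['fx'])
s=manip.observe(); print(s['ee_pos'],s['ee_rot'],s['width'],manip.tip_reach)
E
```

```text
top [[-0.005, -0.979, 0.203, 0.284], [-1.0, 0.004, -0.006, -0.014], [0.005, -0.203, -0.979, 1.379], [0.0, 0.0, 0.0, 1.0]] 433.9174893558788
scene [[0.248, 0.696, -0.674, 1.316], [0.969, -0.179, 0.172, -0.189], [-0.0, -0.696, -0.718, 0.947], [0.0, 0.0, 0.0, 1.0]] 458.3148629594288
[0.15485098 0.55355411 0.24791123] [ 1.35958788e-01  9.90714391e-01 -4.48906675e-04 -4.39005987e-05] 0.08504319237527593 0.017
```

View pics/top0.png

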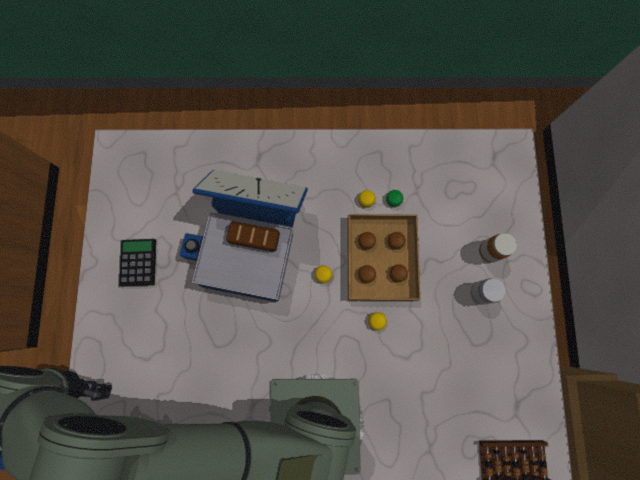

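View pics/scene0.png

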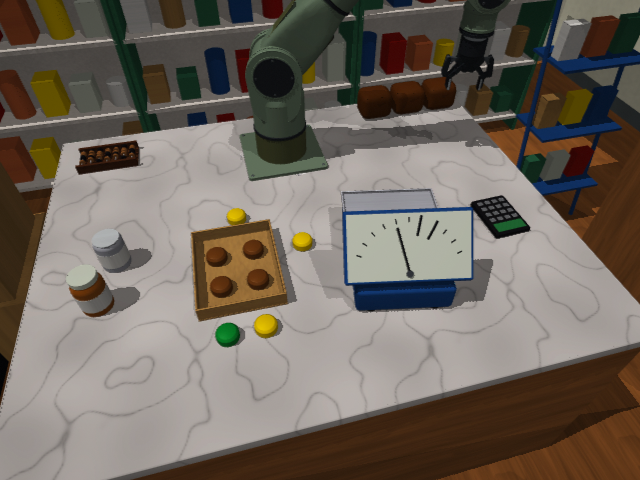

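The top view shows the brown rounds in the box at (367,241), (397,240), (367,274) and (399,272). The look-alikes are yellow at (367,198), (323,274) and (377,321), and green at (395,198). I want only the brown ones inside the box. The pan is around (243,257), the button at (192,245) and the loaf at (252,236).

```bash
cat > m.py <<'E'
from h import *
import pickle
def ging(c,x0,x1,y0,y1,zt=0.030):
    h=cv2.cvtColor(c['img'],cv2.COLOR_BGR2HSV); out=[]
    m=((h[...,0]<14)&(h[...,1]>120)&(h[...,2]<150)).astype(np.uint8)
    m=cv2.morphologyEx(m,cv2.MORPH_OPEN,np.ones((3,3),np.uint8))
    n,l,s,ce=cv2.connectedComponentsWithStats(m)
    for i in range(1,n):
        if s[i,4]<80: continue
        p=pt(c,*ce[i],zt)
        if x0<p[0]<x1 and y0<p[1]<y1: out.append((ce[i].round(1),s[i,4],p.round(4)))
    return out
E
python3 - <<'E'
from m import *
t=pickle.load(open('top0.pkl','rb'));s=pickle.load(open('scene0.pkl','rb'))
for c in(t,s):
    for o in ging(c,.3,.7,-.5,.4,.021): print(*o)
print('z ging',[pt(t,u,v).round(3) for u,v in((367,241),(397,240),(367,274),(399,272))])
print('loaf',pt(t,252,236),'pan',pt(t,240,270),'btn',pt(t,192,245),pt(t,192,243))
print('pan corners',[pt(t,u,v,.10).round(3) for u,v in((208,214),(294,225),(278,299),(195,285))])
h=cv2.cvtColor(t['img'],cv2.COLOR_BGR2HSV)
a=cv2.resize(t['img'][205:310,340:425],None,fx=4,fy=4,interpolation=2);b=cv2.resize(t['img'][170:305,175:315],None,fx=3.2,fy=3.2,interpolation=2)[:420]
cv2.imwrite('pics/crop1.png',np.hstack([a,b[:420]]))
E
```

```text
[253.1 248.5] 281 [ 0.4515 -0.1642  0.021 ]
[216.1 255.8] 284 [ 0.4531 -0.2645  0.021 ]
[257.5 278.6] 330 [ 0.5584 -0.1685  0.021 ]
[220.8 285.8] 337 [ 0.5584 -0.2622  0.021 ]
z ging [array([ 0.55 , -0.168,  0.035]), array([ 0.552, -0.262,  0.038]), array([ 0.445, -0.165,  0.036]), array([ 0.451, -0.264,  0.04 ])]
loaf [0.54769598 0.18100387 0.12914266] pan [0.45188039 0.21938309 0.09381781] btn [0.52829954 0.36635927 0.09323579] [0.53501825 0.3675833  0.09024008]
pan corners [array([0.623, 0.321, 0.1  ]), array([0.587, 0.059, 0.1  ]), array([0.365, 0.104, 0.1  ]), array([0.407, 0.349, 0.1  ])]
```

View pics/crop1.png

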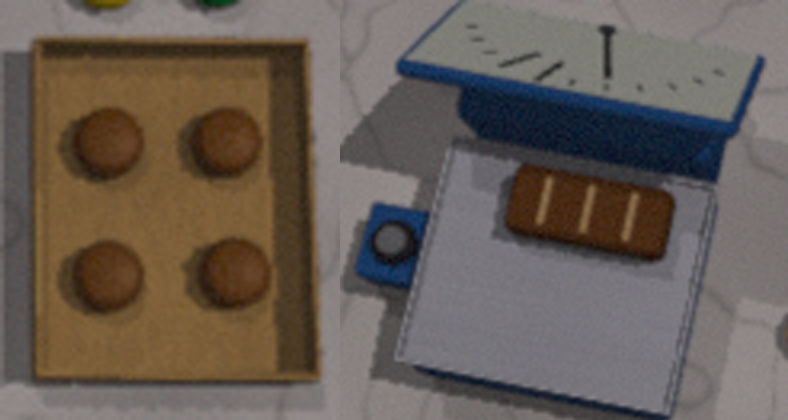

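The crop confirms it: four brown rounds in the box, and the only yellow and green ones are outside. The pan is yawed about -8°, with the button and console on its +y side. I'm setting out now.

Request:
{"op": "play_rows", "data": {
  "deltas": "30 -44 5 -8;60 -88 5 -16;90 -132 5 -24;120 -176 5 -32;150 -220 5 -40;180 -264 5 -48;210 -308 5 -56;245 -354 5 -64",
  "hand": -1
}}

```text
clock: 0.9
ee_pos: [0.3823, 0.2227, 0.2533]
ee_rot: [0.642, 0.766, -0.0, -0.0]
ft_force: [1.8, 0.8, -0.2]
width: 0.0853
finger_force: 0.0
```

Run:
```python
from m import *
t=pickle.load(open('top0.pkl','rb'));s=pickle.load(open('scene0.pkl','rb'))
# top: pale floor vs brown via Value
for a,b in((366.4,241),(395.7,241),(366.4,273.7),(398.2,272.7)):
    print(pt(t,a,b,.022).round(4))
print('box',[pt(t,u,v,.045).round(3) for u,v in((348,215),(416.5,215),(419.5,299),(348.5,300))])
# dial: corners px in scene -> depth points
P=[pt(s,u,v) for u,v in((347,215),(467,212),(469,277),(351,280))]
print(np.round(P,3).tolist())
pv=np.array([409,273.]);
n=np.cross(P[1]-P[0],P[3]-P[0]);n/=np.linalg.norm(n);o=np.mean(P,0)
def onp(u,v):
    T=np.linalg.inv(s['view']);d=T[:3,:3]@[(u-s['cx'])/s['fx'],(v-s['cy'])/s['fy'],1];return T[:3,3]+d*((o-T[:3,3])@n)/(d@n)
up=-(np.array([0,0,1.])-n[2]*n)*-1; up/=np.linalg.norm(up)
r=np.cross(up,n); r*= np.sign(r@(P[1]-P[0]))
a=onp(409,273)
for q in((398,228),(421,222),(418.5,235),(437,221),(429,238)):
    d=onp(*q)-a; w=1.2+np.arctan2(d@r,d@up); print(q,round(np.linalg.norm(d),3),round(w,3),round(w/.0024))
print(n)
```

```text
[ 0.5525 -0.1675  0.022 ]
[ 0.5522 -0.261   0.022 ]
[ 0.4478 -0.1647  0.022 ]
[ 0.4505 -0.2648  0.022 ]
box [array([ 0.632, -0.109,  0.045]), array([ 0.632, -0.326,  0.045]), array([ 0.367, -0.322,  0.045]), array([ 0.365, -0.105,  0.045])]
[[0.607, 0.049, 0.24], [0.661, 0.317, 0.235], [0.76, 0.299, 0.125], [0.702, 0.035, 0.126]]
(398, 228) 0.107 0.986 411
(421, 222) 0.119 1.456 606
(418.5, 235) 0.089 1.47 612
(437, 221) 0.134 1.723 718
(429, 238) 0.092 1.749 729
[-0.75242197  0.14057479 -0.64350595]
```

Request:
{"op": "play_rows", "data": {
  "deltas": "20 -46 0 -5;40 -92 0 -10.4;60 -138 0 -10.4;80 -184 0 -10.4;100 -230 0 -10.4;120 -276 -10 -10.4;140 -322 -30 -10.4;155 -368 -60 -10.4"
}}

```text
clock: 1.7
ee_pos: [0.5341, -0.1354, 0.1995]
ee_rot: [0.707, 0.707, 0.0, 0.001]
ft_force: [0.8, 1.1, 0.8]
width: 0.0854
finger_force: 0.0
```

Request:
{"op": "play_rows", "data": {
  "deltas": "0 0 -45 0;0 0 -80 0;0 0 -105 0;0 0 -123 0;0 0 -135 0;0 0 -145 0;0 0 -150 0;0 0 -150 0"
}}

```text
clock: 2.5
ee_pos: [0.5331, -0.1332, 0.0497]
ee_rot: [0.707, 0.707, -0.0, -0.0]
ft_force: [-0.4, 0.5, -0.4]
width: 0.0855
finger_force: 0.0
```

Request:
{"op": "play_rows", "data": {
  "deltas": "0 0 20 0;22 -20 25 0;22 -34.8 20 0;22 -34.8 12 0;22 -34.8 12 0;22 -34.8 12 0"
}}

```text
clock: 3.1
ee_pos: [0.5548, -0.1672, 0.0616]
ee_rot: [0.707, 0.707, -0.0, -0.001]
ft_force: [0.7, 0.0, 0.4]
width: 0.0852
finger_force: 0.0
```

Run:
```python
from m import *
c=look('scene');b=cv2.resize(c['img'][190:350,170:330],None,fx=3.4,fy=3.4,interpolation=2)
cv2.imwrite('pics/a1.png',b)
```

```text
(no output)
```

View pics/a1.png

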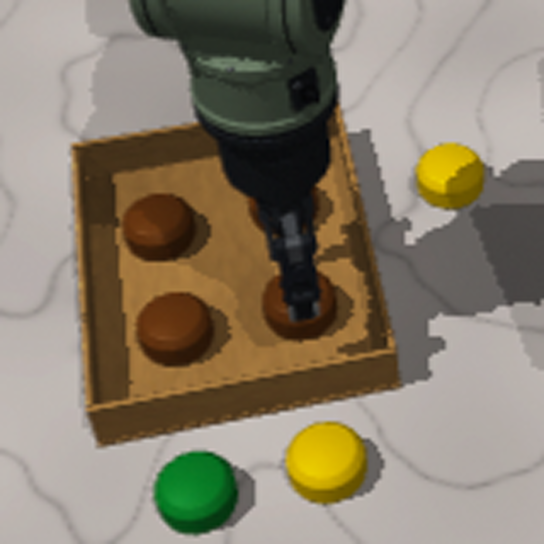

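The gripper is centred over the brown round at crop (299,303), its finger in line with it, so I can descend and grip.

Request:
{"op": "play_rows", "data": {
  "deltas": "0 0 -10 0;0 0 -20 0;0 0 -28 0;0 0 -33 0;0 0 -34 0;0 0 -34 0"
}}

```text
clock: 3.75
ee_pos: [0.5551, -0.168, 0.0277]
ee_rot: [0.707, 0.707, -0.0, -0.0]
ft_force: [0.7, -1.2, 0.3]
width: 0.0856
finger_force: 0.0
```

Request:
{"op": "play_rows", "data": {
  "deltas": "0 0 0 0;0 0 0 0;0 0 0 0;0 0 0 0;0 0 0 0;0 0 0 0;0 0 0 0;0 0 0 0",
  "hand": 1
}}

```text
clock: 4.55
ee_pos: [0.5553, -0.168, 0.0287]
ee_rot: [0.707, 0.707, 0.0, 0.0]
ft_force: [-3.4, 1.9, 15.0]
width: 0.0528
finger_force: 60.6
```

Request:
{"op": "play_rows", "data": {
  "deltas": "0 0 8 0;0 0 30 0;0 0 65 0;0 0 105 0;0 0 145 0;-10 40 172 0;-20 80 172 0;-29 122 172 -4"
}}

```text
clock: 5.35
ee_pos: [0.5257, -0.0449, 0.201]
ee_rot: [0.732, 0.681, 0.001, 0.0]
ft_force: [1.0, 0.5, -1.3]
width: 0.0528
finger_force: 63.3
```

Request:
{"op": "play_rows", "data": {
  "deltas": "-10 42 0 -2;-20 84 0 -3.8;-30 126 0 -3.8;-40 168 0 -3.8;-50 210 0 -3.8;-60 252 0 -3.8;-64 300 0 -3.8;-64 339 0 -3.8"
}}

```text
clock: 6.15
ee_pos: [0.461, 0.2959, 0.2003]
ee_rot: [0.753, 0.658, 0.0, -0.0]
ft_force: [0.8, -0.6, -0.8]
width: 0.0528
finger_force: 63.3
```

Request:
{"op": "play_rows", "data": {
  "deltas": "0 0 -25 0;0 0 -50 0;0 0 -66 0;0 0 -75 0;0 0 -79 0;0 0 -80 0;0 0 -80 0;0 0 -80 0"
}}

```text
clock: 6.95
ee_pos: [0.4624, 0.2932, 0.1204]
ee_rot: [0.754, 0.657, 0.0, 0.0]
ft_force: [-0.6, 0.3, -0.7]
width: 0.0528
finger_force: 63.3
```

Request:
{"op": "play_rows", "data": {
  "deltas": "0 0 -1 0;0 0 -2 0;0 0 -3 0;0 0 -4 0;0 0 -4 0;0 0 -4 0"
}}

```text
clock: 7.55
ee_pos: [0.4621, 0.293, 0.1158]
ee_rot: [0.754, 0.657, -0.0, -0.0]
ft_force: [-1.1, 0.4, -0.2]
width: 0.0529
finger_force: 63.4
```

Run:
```python
from m import *
c=look('scene');b=cv2.resize(c['img'][170:300,330:490],None,fx=4,fy=4,interpolation=2)
cv2.imwrite('pics/a2.png',b)
```

```text
(no output)
```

View pics/a2.png

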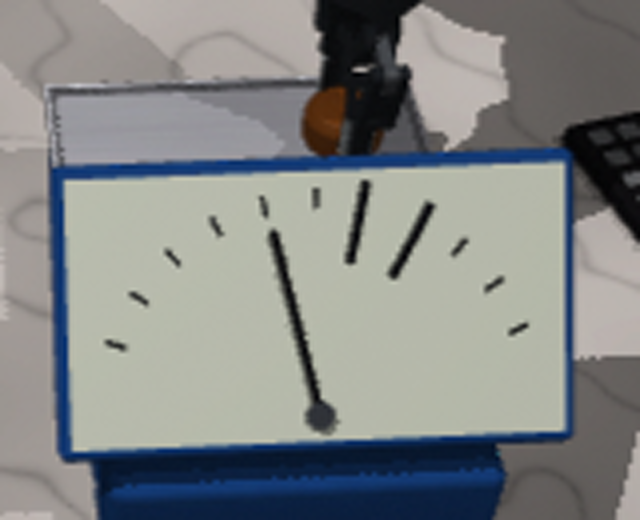

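The needle stands at about 410 g, just right of the 400 tick at crop (265,206), so the round isn't bearing on the pan yet. I'll write a needle reader and lower a little more.

```bash
cat > dial.py <<'E'
from h import *
O=np.array([.6825,.175,.1815]);N=np.array([-.7524,.1406,-.6435])
def read(c=None):
    s=c or look('scene'); T=np.linalg.inv(s['view']);R,t=T[:3,:3],T[:3,3]
    d=R@[(409.5-s['cx'])/s['fx'],(273.5-s['cy'])/s['fy'],1]; a=t+d*((O-t)@N)/(d@N)
    up=np.array([0,0,1.])-N[2]*N;up/=np.linalg.norm(up);r=np.cross(up,N);r*=np.sign(r[1])
    w=np.linspace(-.2,2.6,561);g=cv2.cvtColor(s['img'],cv2.COLOR_BGR2GRAY).astype(np.float32);acc=0
    for k in np.linspace(.03,.068,12):
        P=a+k*(np.outer(np.cos(w-1.2),up)+np.outer(np.sin(w-1.2),r));q=(s['view'][:3,:3]@P.T).T+s['view'][:3,3]
        u=(q[:,0]/q[:,2]*s['fx']+s['cx']).astype(np.float32);v=(q[:,1]/q[:,2]*s['fy']+s['cy']).astype(np.float32)
        acc=acc+cv2.remap(g,u[None],v[None],cv2.INTER_LINEAR)[0]
    k=np.clip(np.median(acc)-acc,0,None);k[k<.5*k.max()]=0;x=(k*w).sum()/k.sum();return round(x,3),round(x/.0024)
E
python3 -c "
from dial import *
import pickle
print(read(pickle.load(open('scene0.pkl','rb'))),read())"
```

```text
(np.float64(0.968), 403) (np.float64(0.98), 408)
```

Request:
{"op": "play_rows", "data": {
  "deltas": "0 0 -1 0;0 0 -1.5 0;0 0 -2 0;0 0 -2 0"
}}

```text
clock: 8.05
ee_pos: [0.4622, 0.2931, 0.1137]
ee_rot: [0.754, 0.657, 0.0, -0.0]
ft_force: [0.5, -0.7, 0.3]
width: 0.053
finger_force: 63.4
```

```bash
python3 -c "
from dial import *
print(read(),manip.observe()['ee_pos'])"
```

```text
(np.float64(1.222), 509) [0.4621716  0.29302182 0.11378036]
```

Request:
{"op": "play_rows", "data": {
  "deltas": "0 0 0 0;0 0 0 0;0 0 0 0;0 0 0 0;0 0 0 0;0 0 0 0",
  "hand": -0.55
}}

```text
clock: 8.7
ee_pos: [0.4622, 0.293, 0.1138]
ee_rot: [0.754, 0.657, -0.0, -0.0]
ft_force: [0.4, 0.6, -0.4]
width: 0.0663
finger_force: 0.0
```

Request:
{"op": "play_rows", "data": {
  "deltas": "0 0 8 0;0 0 20 0;0 0 40 0;0 0 70 0;0 0 95 0;0 -20 95 0;0 -60 95 3.8;0 -100 95 7.7"
}}

```text
clock: 9.5
ee_pos: [0.4619, 0.1921, 0.2098]
ee_rot: [0.707, 0.708, 0.0, 0.0]
ft_force: [1.9, -0.2, -0.5]
width: 0.066
finger_force: 0.0
```

Run:
```python
from dial import *
print(read())
from m import ging
for o in ging(look('top'),.3,.56,.0,.4,.112): print(*o)
```

```text
(np.float64(1.165), 485)
```

Request:
{"op": "play_rows", "data": {
  "deltas": "9 -45 0 0;18 -90 0 0;27 -135 0 0;36 -180 0 0;45 -225 0 0;54 -270 0 0;63 -310 -10 0;70 -350 -20 0",
  "hand": -1
}}

```text
clock: 10.4
ee_pos: [0.5326, -0.1588, 0.1897]
ee_rot: [0.708, 0.706, 0.0, 0.001]
ft_force: [0.5, 0.5, 0.2]
width: 0.0855
finger_force: 0.0
```

Request:
{"op": "play_rows", "data": {
  "deltas": "10 -40 0 0;18 -80 -20 0;23 -104.5 -50 0;23 -104.5 -85 0;23 -104.5 -115 0;23 -104.5 -118 0;23 -104.5 -118 0;23 -104.5 -118 0"
}}

```text
clock: 11.2
ee_pos: [0.556, -0.2617, 0.0728]
ee_rot: [0.708, 0.706, 0.0, 0.001]
ft_force: [-0.9, -0.2, 0.4]
width: 0.0853
finger_force: 0.0
```

Request:
{"op": "play_rows", "data": {
  "deltas": "0 0 -15 0;0 0 -28 0;0 0 -36 0;0 0 -41 0;0 0 -42 0;0 0 -42 0"
}}

```text
clock: 11.8
ee_pos: [0.5552, -0.2615, 0.0289]
ee_rot: [0.708, 0.706, -0.0, -0.0]
ft_force: [0.0, -0.0, -0.3]
width: 0.0851
finger_force: 0.0
```

Request:
{"op": "play_rows", "data": {
  "deltas": "0 0 0 0;0 0 0 0;0 0 0 0;0 0 0 0;0 0 0 0;0 0 0 0;0 0 0 0;0 0 0 0",
  "hand": 1
}}

```text
clock: 12.6
ee_pos: [0.5553, -0.2615, 0.0297]
ee_rot: [0.708, 0.706, 0.0, 0.0]
ft_force: [-2.9, 1.4, 13.2]
width: 0.0528
finger_force: 60.9
```

Request:
{"op": "play_rows", "data": {
  "deltas": "0 0 8 0;0 0 30 0;0 0 65 0;0 0 105 0;0 0 145 0;-10 40 170 0;-20 80 170 0;-30 120 170 -4"
}}

```text
clock: 13.4
ee_pos: [0.5247, -0.1403, 0.2]
ee_rot: [0.732, 0.681, 0.001, 0.001]
ft_force: [0.8, 0.4, -1.1]
width: 0.0528
finger_force: 63.3
```

Request:
{"op": "play_rows", "data": {
  "deltas": "-10 45 0 -2;-20 90 0 -3.8;-30 135 0 -3.8;-40 180 0 -3.8;-50 225 0 -3.8;-60 270 0 -3.8;-70 315 0 -3.8;-74 355 0 -3.8"
}}

```text
clock: 14.2
ee_pos: [0.45, 0.2159, 0.1993]
ee_rot: [0.754, 0.657, 0.0, -0.0]
ft_force: [0.8, -0.8, -0.6]
width: 0.053
finger_force: 63.3
```

Request:
{"op": "play_rows", "data": {
  "deltas": "0 0 -25 0;0 0 -50 0;0 0 -66 0;0 0 -75 0;0 0 -81 0;0 0 -83 0;0 0 -83 0;0 0 -83 0"
}}

```text
clock: 15.0
ee_pos: [0.4514, 0.2136, 0.1163]
ee_rot: [0.754, 0.656, 0.0, 0.0]
ft_force: [0.1, -0.1, -1.4]
width: 0.0526
finger_force: 63.3
```

```bash
python3 -c "
from dial import *
print(read(),manip.observe()['ee_pos'])"
```

```text
(np.float64(1.165), 485) [0.4513475  0.21364092 0.1163073 ]
```

Request:
{"op": "play_rows", "data": {
  "deltas": "0 0 -1 0;0 0 -2 0;0 0 -2 0;0 0 -2 0"
}}

```text
clock: 15.45
ee_pos: [0.4512, 0.2135, 0.1138]
ee_rot: [0.754, 0.657, -0.0, -0.0]
ft_force: [0.1, 0.7, -0.4]
width: 0.0525
finger_force: 63.4
```

```bash
python3 -c "
from dial import *
print(read(),manip.observe()['ee_pos'])"
```

```text
(np.float64(1.338), 557) [0.45117366 0.21355744 0.11382235]
```

Request:
{"op": "play_rows", "data": {
  "deltas": "0 0 0 0;0 0 0 0;0 0 0 0;0 0 0 0;0 0 0 0;0 0 0 0",
  "hand": -0.55
}}

```text
clock: 16.1
ee_pos: [0.4512, 0.2135, 0.1138]
ee_rot: [0.754, 0.657, -0.0, -0.0]
ft_force: [-0.2, -0.2, -0.0]
width: 0.0664
finger_force: 0.0
```

Request:
{"op": "play_rows", "data": {
  "deltas": "0 0 8 0;0 0 20 0;0 0 40 0;0 0 65 0;0 -30 80 0;0 -70 80 3.8;0 -110 80 7.7;0 -150 80 7.7"
}}

```text
clock: 16.9
ee_pos: [0.451, 0.0621, 0.1945]
ee_rot: [0.707, 0.707, 0.0, 0.0]
ft_force: [1.5, 0.5, 1.1]
width: 0.0664
finger_force: 0.0
```

```bash
python3 -c "
from dial import *
print(read())"
```

```text
(np.float64(1.368), 570)
```

Request:
{"op": "play_rows", "data": {
  "deltas": "0 -45 0 0;0 -90 0 0;0 -135 0 0;-2 -180 0 0;-2 -215 0 0;-2 -228 -30 0;-2 -228 -60 0;-2 -228 -80 0",
  "hand": -1
}}

```text
clock: 17.75
ee_pos: [0.4488, -0.1648, 0.1127]
ee_rot: [0.709, 0.705, -0.0, -0.0]
ft_force: [0.4, -0.3, -0.2]
width: 0.0856
finger_force: 0.0
```

Request:
{"op": "play_rows", "data": {
  "deltas": "0 0 -30 0;0 0 -50 0;0 0 -65 0;0 0 -76 0;0 0 -82 0;0 0 -84 0;0 0 -84 0;0 0 -84 0"
}}

```text
clock: 18.55
ee_pos: [0.4494, -0.1645, 0.0303]
ee_rot: [0.709, 0.706, 0.0, 0.0]
ft_force: [-0.5, -0.1, -0.5]
width: 0.0852
finger_force: 0.0
```

Request:
{"op": "play_rows", "data": {
  "deltas": "0 0 0 0;0 0 0 0;0 0 0 0;0 0 0 0;0 0 0 0;0 0 0 0;0 0 0 0;0 0 0 0",
  "hand": 1
}}

```text
clock: 19.35
ee_pos: [0.4493, -0.1645, 0.0306]
ee_rot: [0.709, 0.706, 0.0, 0.0]
ft_force: [-2.2, 1.5, 21.8]
width: 0.0528
finger_force: 58.7
```

Request:
{"op": "play_rows", "data": {
  "deltas": "0 0 8 0;0 0 30 0;0 0 65 0;0 0 105 0;0 0 145 0;-2 40 170 0;-4 80 170 0;-6 120 170 -4"
}}

```text
clock: 20.15
ee_pos: [0.443, -0.0432, 0.2008]
ee_rot: [0.733, 0.68, 0.001, 0.0]
ft_force: [1.1, 0.6, -1.1]
width: 0.0525
finger_force: 63.1
```

Request:
{"op": "play_rows", "data": {
  "deltas": "0 45 0 -2;-2 90 0 -3.8;-3 135 0 -3.8;-3 179.5 0 -3.8;-3 179.5 -20 -3.8;-3 179.5 -50 -3.8;-3 179.5 -65 -3.8;-3 179.5 -75 -3.8"
}}

```text
clock: 20.95
ee_pos: [0.4398, 0.135, 0.124]
ee_rot: [0.755, 0.656, -0.001, -0.0]
ft_force: [0.8, 0.1, -0.4]
width: 0.0527
finger_force: 63.1
```

Request:
{"op": "play_rows", "data": {
  "deltas": "0 0 -5 0;0 0 -8 0;0 0 -10 0;0 0 -11 0;0 0 -11.5 0;0 0 -11.5 0;0 0 -11.5 0"
}}

```text
clock: 21.65
ee_pos: [0.4402, 0.1351, 0.1135]
ee_rot: [0.755, 0.656, 0.0, 0.0]
ft_force: [0.5, 1.0, 0.1]
width: 0.0525
finger_force: 63.2
```

```bash
python3 -c "
from dial import *
print(read(),manip.observe()['ee_pos'])"
```

```text
(np.float64(1.51), 629) [0.44024529 0.1350837  0.11343976]
```

Request:
{"op": "play_rows", "data": {
  "deltas": "0 0 0 0;0 0 0 0;0 0 0 0;0 0 0 0;0 0 0 0;0 0 0 0",
  "hand": -0.55
}}

```text
clock: 22.3
ee_pos: [0.4401, 0.135, 0.1133]
ee_rot: [0.755, 0.656, -0.0, -0.0]
ft_force: [-1.0, 0.4, 0.1]
width: 0.0661
finger_force: 0.0
```

Request:
{"op": "play_rows", "data": {
  "deltas": "0 0 8 0;0 0 20 0;0 0 40 0;0 0 65 0;0 0 90 0;0 0 110 0;0 0 110 0;0 0 110 0"
}}

```text
clock: 23.1
ee_pos: [0.4401, 0.1351, 0.2236]
ee_rot: [0.755, 0.656, 0.0, -0.0]
ft_force: [-0.3, -0.2, -0.2]
width: 0.0663
finger_force: 0.0
```

Run:
```python
from dial import *
print(read(),read(),manip.observe()['ee_pos'])
c=look('top')
b=cv2.resize(c['img'][165:310,170:315],None,fx=4.1,fy=4.1,interpolation=2);cv2.imwrite('pics/a3.png',b)
for v in range(240,251): print([pt(c,u,v)[2].round(3) for u in range(186,200,1)])
```

```text
(np.float64(1.57), 654) (np.float64(1.57), 654) [0.43986869 0.134967   0.22286388]
[np.float64(0.068), np.float64(0.084), np.float64(0.077), np.float64(0.08), np.float64(0.077), np.float64(0.079), np.float64(0.084), np.float64(0.084), np.float64(0.078), np.float64(0.075), np.float64(0.065), np.float64(0.067), np.float64(0.07), np.float64(0.064)]
[np.float64(0.08), np.float64(0.081), np.float64(0.076), np.float64(0.088), np.float64(0.091), np.float64(0.089), np.float64(0.093), np.float64(0.08), np.float64(0.079), np.float64(0.076), np.float64(0.08), np.float64(0.068), np.float64(0.071), np.float64(0.062)]
[np.float64(0.077), np.float64(0.091), np.float64(0.09), np.float64(0.093), np.float64(0.092), np.float64(0.09), np.float64(0.091), np.float64(0.088), np.float64(0.075), np.float64(0.081), np.float64(0.084), np.float64(0.077), np.float64(0.068), np.float64(0.07)]
[np.float64(0.09), np.float64(0.092), np.float64(0.087), np.float64(0.09), np.float64(0.085), np.float64(0.089), np.float64(0.091), np.float64(0.092), np.float64(0.088), np.float64(0.08), np.float64(0.077), np.float64(0.084)
[... 1188 characters left out ...]
9), np.float64(0.092), np.float64(0.088), np.float64(0.091), np.float64(0.083), np.float64(0.084), np.float64(0.083), np.float64(0.08), np.float64(0.074), np.float64(0.07)]
[np.float64(0.08), np.float64(0.077), np.float64(0.09), np.float64(0.083), np.float64(0.093), np.float64(0.086), np.float64(0.082), np.float64(0.08), np.float64(0.079), np.float64(0.082), np.float64(0.079), np.float64(0.076), np.float64(0.067), np.float64(0.068)]
[np.float64(0.08), np.float64(0.083), np.float64(0.085), np.float64(0.08), np.float64(0.081), np.float64(0.085), np.float64(0.072), np.float64(0.077), np.float64(0.083), np.float64(0.08), np.float64(0.077), np.float64(0.072), np.float64(0.074), np.float64(0.073)]
```

View pics/a3.png

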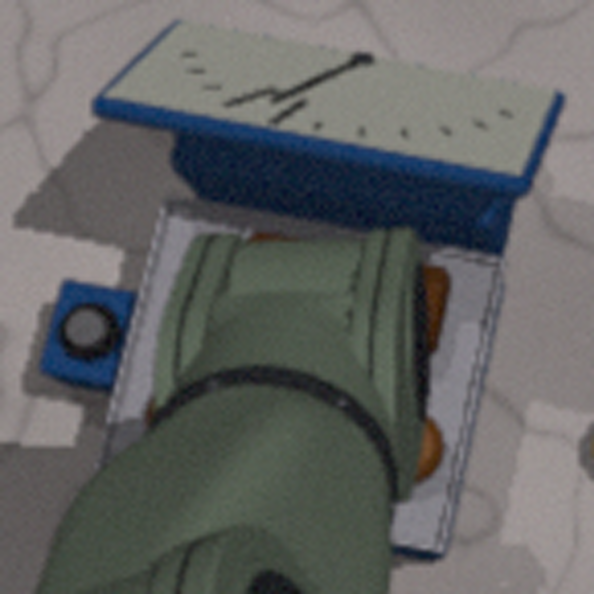

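The needle rests at 654 g (1.57 rad), between the thick marks and steady. The button centre is at crop (88,330), which is about (0.529, 0.3695, 0.090). Next I shut the fingers and press it.

Request:
{"op": "play_rows", "data": {
  "deltas": "15 40 0 0;30 80 0 0;45 120 0 0;60 160 0 0;75 200 0 0;89 234.5 0 0;89 234.5 -30 0;89 234.5 -60 0",
  "hand": 1
}}

```text
clock: 24.05
ee_pos: [0.5291, 0.3701, 0.1615]
ee_rot: [0.755, 0.656, -0.0, 0.0]
ft_force: [0.0, 0.2, -0.8]
width: -0.0001
finger_force: 0.0
```

Request:
{"op": "play_rows", "data": {
  "deltas": "0 0 -15 0;0 0 -25 0;0 0 -33 0;0 0 -36 0;0 0 -38 0;0 0 -38 0"
}}

```text
clock: 24.65
ee_pos: [0.5293, 0.3696, 0.1256]
ee_rot: [0.755, 0.656, 0.0, -0.0]
ft_force: [-0.1, 0.3, -0.5]
width: -0.0001
finger_force: 0.0
```

Request:
{"op": "play_rows", "data": {
  "deltas": "0 0 -3 0;0 0 -6 0;0 0 -9 0;0 0 -12 0;0 0 -14 0;0 0 -16 0;0 0 -16 0;0 0 -16 0"
}}

```text
clock: 25.45
ee_pos: [0.5292, 0.3695, 0.1093]
ee_rot: [0.755, 0.656, -0.0, -0.0]
ft_force: [-0.4, -0.7, -0.6]
width: 0.0001
finger_force: 0.0
```

Request:
{"op": "play_rows", "data": {
  "deltas": "0 0 -2 0;0 0 -4 0;0 0 -4 0;0 0 -4 0"
}}

```text
clock: 25.85
ee_pos: [0.5292, 0.3696, 0.1054]
ee_rot: [0.755, 0.656, 0.0, -0.0]
ft_force: [-0.5, 0.4, 2.2]
width: -0.0003
finger_force: 1.2
```

Contact at 2.2 N. I press on to the stop.

Request:
{"op": "play_rows", "data": {
  "deltas": "0 0 -2 0;0 0 -4 0;0 0 -5 0;0 0 -5 0;0 0 -5 0"
}}

```text
clock: 26.35
ee_pos: [0.5293, 0.3696, 0.1009]
ee_rot: [0.755, 0.656, 0.0, -0.0]
ft_force: [-2.4, -2.0, 14.7]
width: 0.0001
finger_force: 7.4
```

The force is 14.7 N, well past the spring's 5 N, so the button is fully in. I lift off.

Request:
{"op": "play_rows", "data": {
  "deltas": "0 0 5 0;0 0 15 0;0 0 40 0;0 0 75 0;0 0 110 0;0 0 130 0;0 0 130 0;0 0 130 0"
}}

```text
clock: 27.15
ee_pos: [0.5289, 0.3695, 0.2303]
ee_rot: [0.755, 0.656, -0.0, -0.0]
ft_force: [-0.3, -0.5, 1.0]
width: 0.0001
finger_force: 0.0
```

Request:
{"op": "play_rows", "data": {
  "deltas": "-40 10 0 0;-80 20 0 0;-120 40 0 0;-160 60 0 0;-200 80 0 0;-240 100 0 0;-240 100 0 0;-240 100 0 0"
}}

```text
clock: 27.95
ee_pos: [0.2883, 0.4696, 0.2296]
ee_rot: [0.754, 0.656, -0.001, 0.0]
ft_force: [1.4, -0.5, 0.3]
width: -0.0003
finger_force: 0.0
```

Run:
```python
from dial import *
print(read(),manip.observe()['ft_force'],manip.observe()['clock'])
c=look('top');print(np.median([pt(c,u,v)[2] for u in range(188,194) for v in range(243,248)]))
cv2.imwrite('pics/fin.png',cv2.resize(c['img'][165:310,90:430],None,fx=2.3,fy=2.3,interpolation=2))
```

```text
(np.float64(1.57), 654) [ 0.17525317 -0.6056809  -0.78035398] 28.0
0.09043113466317021
```

View pics/fin.png

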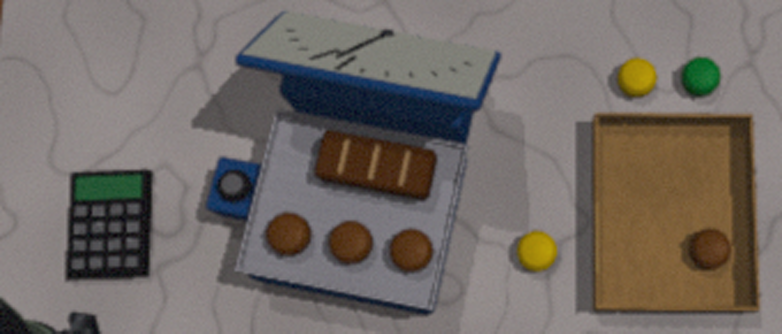

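Three rounds at (288,233), (350,242) and (411,250) lie on the pan with the loaf. The fourth is in the box at (709,248), and the button is out again. I'm handing the job in.

```bash
python3 -c "
from plant import manip
print(manip.finish_job())"
```

```text
the job is handed in; nothing more can be done
None
```

The job is handed in with no verdict shown: three round gingerbreads lie on the pan beside the long one, the dial reads about 654 g (between the thick marks), the ticket button was pressed to its stop at that weight and is out again, and the fourth round is still in the box.

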